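# Set the burner's air damper, then open the gas cock

### The job

Get the burner ready to light: with a fingertip, push the arm on the round air damper until it points straight at the tall stud (not the short one), and only after that push the long lever of the large gas cock a quarter turn, all the way open, so that it lies in line with its pipe. Only push the arm and the lever round, do not pull them up off their spindles; leave the small pilot cock shut, everything lying about where it is, and the arm still pointing at the tall stud at the end.

Things in the scene. Friction and masses are not known exactly. Their poses are not given: they have to be found in the camera images.
- damper: Air damper: fixed round cast housing, 310 mm across at the foot; its flat top plate (300 mm across) is 52 mm above the work surface. Origin on the spindle axis at the level of the work surface; x is the middle direction of the arm's swing, y to its left. Low bolt heads (7 mm) stand on the rim opposite the arm.
- air_arm (a joint): Angle of the damper arm about the vertical spindle, rad: 0 along the damper's x, positive anticlockwise from above, stops at +/-1.25; at the start within 0.2 of 0. It stays where it is left (friction only: about 1.5 N pushed at 80 mm from the axis turns it). The hub is held down by a spring and would rise up to 20 mm if pulled up.
- air_pivot (a point): Point on the spindle axis at half the height of the arm's bar (86 mm above the work surface); its x axis runs out along the arm, z up.
- air_tip (a point): Pointed outer end of the damper arm, 93 mm from the axis, at half height. The arm is a straight steel bar 14 mm wide and 24 mm high, its underside 22 mm and its top 46 mm above the damper's top plate; the round hub is 38 mm across and the spindle end stands 9 mm above the arm's top.
- tall_stud (a point): Centre of the top of the tall index stud on the damper's plate: 12 mm rod with a 22 mm round head, 55 mm high above the plate, standing 113 to 142 mm from the spindle axis, beyond the arm's end, about 0.67 to 0.9 rad to one side of the swing's middle (left or right varies).
- short_stud (a point): Centre of the top of the short index stud: plain 12 mm rod, 20 mm high above the plate, in the like place on the other side.
- gas: Large gas cock: dark pipe 34 mm thick, 240 mm between the risers at its ends, running level with its top 64 mm above the work surface; brass valve body (48 mm thick, top at 71 mm) in the middle. Origin at work-surface level below the valve stem; x along the pipe, y to its left.
- gas_lever (a joint): Turn of the large cock's lever, rad: 0 = shut, lever crosswise to the pipe and pointing along the cock's +y; grows clockwise from above to the open stop at 1.57, where the lever lies over the pipe pointing along the cock's +x. At the start 0 to 0.2. Stays where it is left (about 2.5 N at 80 mm turns it). The lever is a lift-off one on a spring and would rise up to 20 mm if pulled up.
- gas_pivot (a point): Point on the large cock's stem axis at half the height of the lever (95 mm above the work surface); its x axis runs out along the lever, z up.
- gas_tip (a point): Outer end of the large cock's lever, 110 mm from the stem axis, at half height. The lever is a flat steel bar 14 mm wide and 22 mm high, its underside 84 mm and its top 106 mm above the work surface, so 20 mm clear above the pipe; hub 36 mm across, stem end 4 mm above the lever's top.
- pilot_lever (a joint): Turn of the small pilot cock's lever, rad: 0 = shut, crosswise to its pipe. To be left shut.
- pilot_tip (a point): Outer end of the pilot cock's lever, 45 mm from its stem, 41 mm above the work surface; its pipe is 15 mm thick and 90 mm long.
- jar: Lidded jar of jointing compound, 60 mm across, 85 mm tall. Origin at the centre of its underside. To be left alone.
- gasket: Flat ring gasket, 60 mm across, 5 mm thick. Origin at the centre of its underside. To be left alone.
- wrench: Open spanner 180 mm long, lying flat. Origin at the centre of its underside. To be left alone.
- screwdriver: Screwdriver 190 mm long, lying flat. Origin at the centre of its underside. To be left alone.
- coupling: White pipe coupling, 70 mm across, 60 mm tall, standing open end up. Origin at the centre of its underside. To be left alone.
- cap: Black rubber end cap like a small cup, 68 mm across, 45 mm tall. Origin at the centre of its underside. To be left alone.
- nut: Loose round nut, 30 mm across, 13 mm thick, lying on the damper's top plate behind the hub. Origin at the centre of its underside. To be left alone.
Mind the look-alikes: they are no part of the job. Leave any green or red look-alike of the part that bears pilot_lever alone.

How it is judged (in metres and radians):
On the way, in this order (a step that is already met when the one before it is completed fails the run):
1. the damper arm points at the tall stud (y of tall_stud in the frame of air_pivot between -0.012 and 0.012 m and x of tall_stud in the frame of air_pivot above 0 m and value of joint gas_lever below 0.3 rad), for 0.2 s.
2. the large gas cock's lever is fully open (value of joint gas_lever above 1.45 rad), for 0.2 s.
At the end, for the whole second after the job is handed in: The tall stud lies within 12 mm of the damper arm's centre line, on the arm's side; the large gas lever is within 0.12 rad (7 degrees) of its open stop; both are seated and still; the pilot lever is shut (under 0.12 rad) and no loose thing has moved 25 mm (y of tall_stud in the frame of air_pivot between -0.012 and 0.012 m and x of tall_stud in the frame of air_pivot above 0 m and velocity of joint air_arm between -0.03 and 0.03 rad/s and velocity of joint gas_lever between -0.03 and 0.03 rad/s and value of joint gas_lever above 1.45 rad and value of joint pilot_lever below 0.12 rad and height (world z) of air_tip below 0.094 m and height (world z) of gas_tip below 0.103 m and distance of each of jar, gasket, wrench, screwdriver, coupling, cap, nut from where it was at the start of the episode below 0.025 m); the robot touches nothing.
It fails at once if the large gas cock is opened (over 0.5 rad) while the damper arm points more than 20 mm past or short of the tall stud (value of joint gas_lever above 0.5 rad and (y of tall_stud in the frame of air_pivot above 0.02 m or y of tall_stud in the frame of air_pivot below -0.02 m)).
It fails at once if the damper arm is pulled up (8 mm) off its seat (height (world z) of air_tip above 0.094 m).
It fails at once if the gas lever is pulled up (8 mm) off its seat (height (world z) of gas_tip above 0.103 m).
It fails at once if the pilot cock is turned or its lever pulled up (value of joint pilot_lever above 0.12 rad or height (world z) of pilot_tip above 0.049 m).
It fails at once if a loose bystander is moved 25 mm or more, or lifted (distance of any of jar, gasket, wrench, screwdriver, coupling, cap, nut from where it was at the start of the episode above 0.025 m).
It also fails if it takes over 58 s, if anything falls off the work surface, if the arm or the gripper's body presses on something with over 40 N, if the wrist force passes 120 N, or if a joint passes its speed limit or range.

### The arm

A 6-joint arm with a two-finger parallel gripper is mounted at the origin on the work surface. World frame = base frame: x ahead of the robot, y to its left, z up, the work surface at z = 0. Lengths are in m, angles in degrees, forces in N, time in s.
With the tool pointing down it reaches from about 0.325 to 0.85 m from the base axis. Payload 15.5 kg.
Tool frame: the origin (TCP) lies at the very end of the fingers, on their centre line; the grasp point (between the pads) lies arm.grip_depth behind it (arm.grip_depth is the distance from the TCP to the grasp point, in m); z points along the fingers, y is the direction in which the jaws open and shut (so a half turn about z gives the same grasp; the last joint's range is limited). The gripper opens to 91 mm and grips with 3 to 60 N. Pads are 32 mm wide; open, the fingers measure 118 mm over their backs; the gripper's body (76 mm by 178 mm) begins 60 mm behind the grasp point.
Start: joints at [68.497, 28.281, 77.091, -0, 74.628, -5.472], TCP at [0.173, 0.601, 0.214] pointing down, gripper open.
Joint ranges: [-166.48, 166.48], [-47.26, 123.95], [12.59, 153.08], [-70.14, 250.14], [6.76, 159.57], [-176.63, 176.63]. Speed limits (degrees/s): [108.29, 108.29, 147.25, 172.46, 172.46, 172.46].

### API

Orientations are given as a 3x3 rotation matrix whose columns are the frame's x, y, z axes.
In Python, from rig import arm gives the robot as it stands. Calls block until the motion is done:
- arm.move_to(position, orientation): joint-space move of the TCP to a pose.
- arm.move_l(position, orientation=None, feed=0.15): straight line of the TCP; orientation=None keeps the orientation; feed is the mean speed in m/s.
- arm.move_joints(angles): joint-space move.
- arm.grip(opening): finger opening in m; the grip force is fixed at half the most; returns when the fingers have stopped.
- arm.sleep(seconds).
- arm.solve_ik(position, orientation): joint angles nearest the present ones, or None.
- arm.snapshot(name): name is "side" or "top" or "wrist"; returns the picture (420x560x3 uint8, red, green, blue); there is no depth.
- arm.get_calibration(name): a dict with "intrinsics" (3x3 intrinsics, pixels), "k1" (the pictures are not rectified: a ray, as slopes to the right and down, at radius r is drawn at 1 + k1 r^2 times it, then the intrinsics apply), "cam_to_world" (4x4, takes a point from camera to world coordinates). Camera axes: x right, y down, z forward; pixel columns grow to the right and rows downward; lengths in m; the calibration is good to about 2 mm. A picture is of the moment at which its call begins: read the wrist's pose just before it. get_calibration takes no time and is no camera call; for the wrist camera it gives the pose at the moment of the call.
A pose or a line that the arm cannot do raises arm.Unreachable and nothing moves.
- arm.sign_off(): hands the job in, once; it reports no verdict.
Readings, each from a call of its own:
- arm.current_t(): time.
- arm.current_joint_positions(): joint angles.
- arm.current_dq(): joint speeds.
- arm.current_tau(): joint torques, N m.
- arm.current_ee_pos(): TCP position.
- arm.current_tool_rot(): TCP orientation.
- arm.current_force(): force on the tool from outside, world axes, zero at the start.
- arm.current_torque(): the same for the moment, N m.
- arm.current_width(): finger opening in m.
Only numpy, scipy, OpenCV 4.12 (cv2) and the standard library are available. Lean on these libraries where they do the work, as an engineer would, in place of code of your own. Each camera call takes 0.05 s, during which the arm holds its last target.

## Working session

There is one attempt and no reset: what is moved stays moved. The work goes in short steps, each a Python script; the robot and the scene stay as the last script left them, time stands still between calls to the robot, and variables do not carry over. Pictures are saved under pics/ and viewed, and the job is handed in when it is done.

```bash
mkdir -p pics; ls; python3 - <<'E'
from rig import arm
import cv2
for n in ("top","side","wrist"):
    c=arm.get_calibration(n); im=arm.snapshot(n)
    cv2.imwrite(f"pics/{n}0.png",im[:,:,::-1])
    print(n,c["intrinsics"].round(1).tolist() if hasattr(c["intrinsics"],'round') else c["intrinsics"],c["k1"]); print(c["cam_to_world"])
print(arm.current_t(),arm.current_width(),arm.grip_depth)
E
```

```text
pics
top [[379.5, 0.0, 281.6], [0.0, 379.5, 208.3], [0.0, 0.0, 1.0]] -0.01377414968289246
[[ 1.88432118e-02 -9.96221993e-01  8.47742577e-02  5.15864141e-01]
 [-9.99770981e-01 -1.79140541e-02  1.17078194e-02 -7.85215849e-04]
 [-1.01449365e-02 -8.49754557e-02 -9.96331397e-01  1.08499381e+00]
 [ 0.00000000e+00  0.00000000e+00  0.00000000e+00  1.00000000e+00]]
side [[395.8, 0.0, 281.1], [0.0, 395.8, 212.4], [0.0, 0.0, 1.0]] -0.015661301948660167
[[ 0.65867827 -0.54654922  0.51713334  0.04093975]
 [-0.75238251 -0.47114817  0.46036937 -0.51613012]
 [-0.00796809 -0.69231738 -0.72154913  0.88617102]
 [ 0.          0.          0.          1.        ]]
wrist [[304.7, 0.0, 279.3], [0.0, 304.7, 208.0], [0.0, 0.0, 1.0]] -0.04090584593321583
[[ 0.27669059  0.92732777  0.25200303  0.10145712]
 [ 0.96095755 -0.26654173 -0.07427038  0.62180235]
 [-0.00170366  0.26271413 -0.96487221  0.38372452]
 [ 0.          0.          0.          1.        ]]
0.15 0.09140396154884661 0.0188
```

View pics/top0.png

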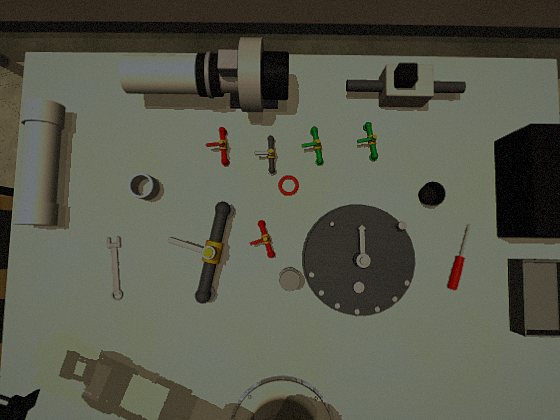

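View pics/side0.png

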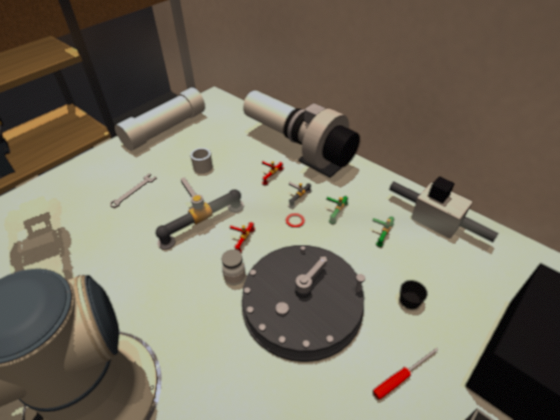

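View pics/wrist0.png

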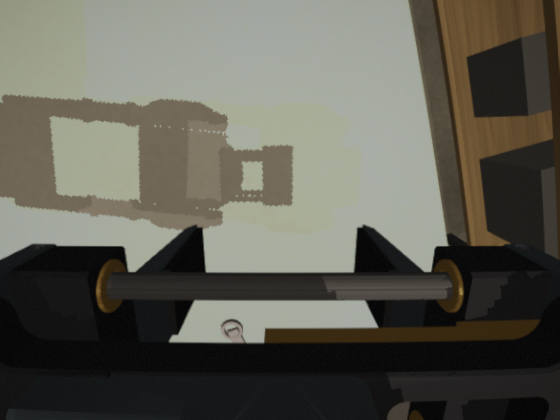

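```bash
python3 - <<'E'
import cv2
im=cv2.imread("pics/top0.png")
a=cv2.resize(im[195:325,295:425],None,fx=6,fy=6,interpolation=cv2.INTER_CUBIC)[:600]
cv2.imwrite("pics/dcrop.png",cv2.convertScaleAbs(cv2.resize(im[200:275,320:420],None,fx=8,fy=8,interpolation=cv2.INTER_CUBIC),alpha=1.8))
cv2.imwrite("pics/gcrop.png",cv2.resize(im[195:307,155:300],None,fx=5,fy=5,interpolation=cv2.INTER_CUBIC))
s=cv2.imread("pics/side0.png")
cv2.imwrite("pics/scrop.png",cv2.convertScaleAbs(cv2.resize(s[235:350,235:380],None,fx=5,fy=5,interpolation=cv2.INTER_CUBIC),alpha=1.8))
E
```

```text
(no output)
```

View pics/dcrop.png

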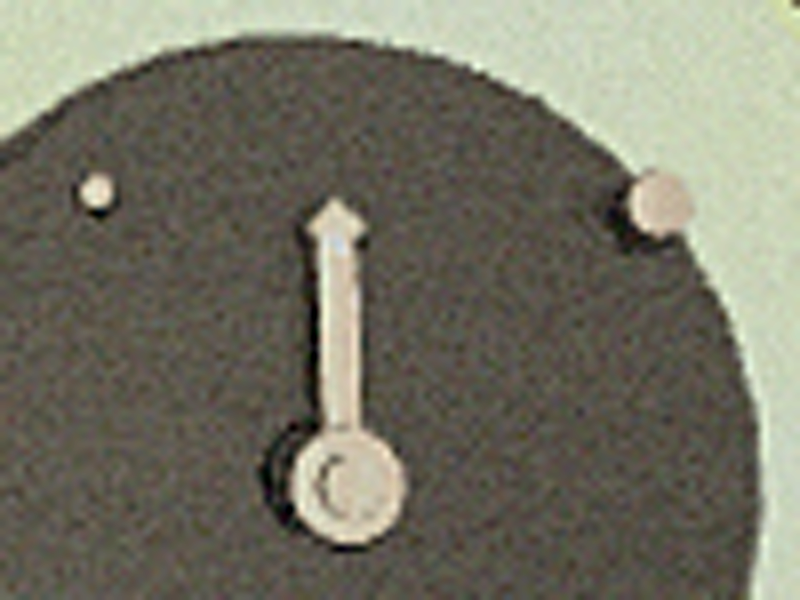

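View pics/gcrop.png

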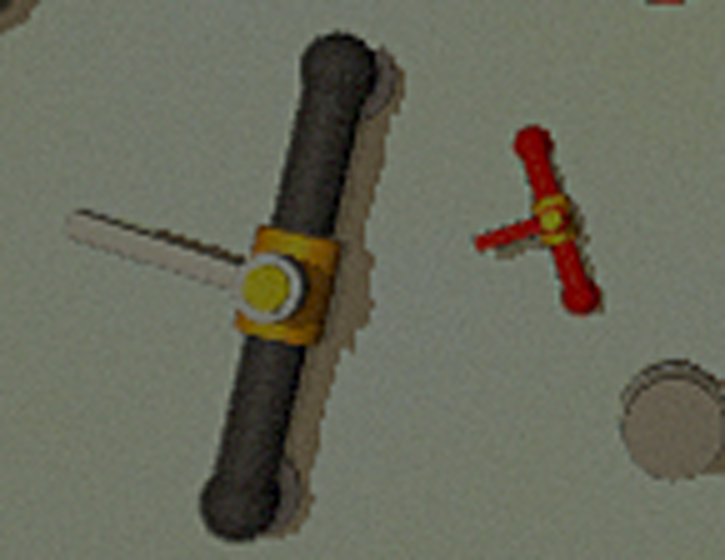

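View pics/scrop.png

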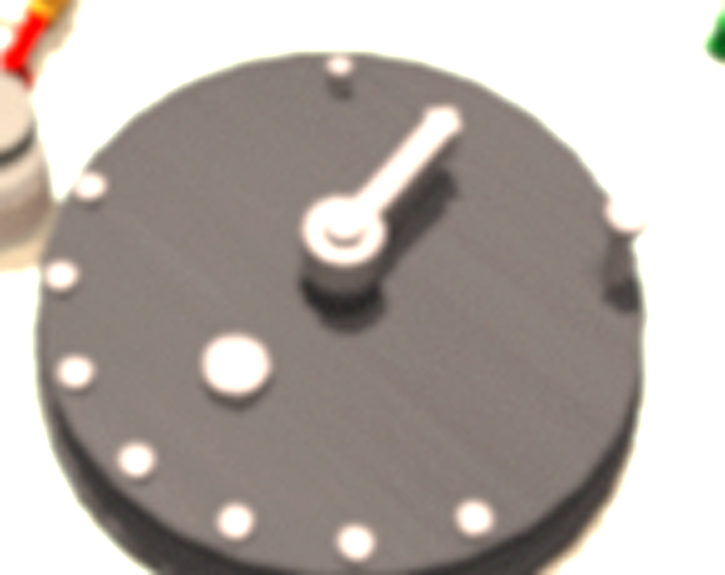

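Candidates: the round damper is at (358,260). Its tall stud has the 22 mm head at (402.5,225.4), and the plain short stud is at (332,224). The side view confirms which one is tall. The large cock is at (210,253) with its lever end at (170,238). The small cocks are the dark pilot (271,155), red (224,146) and (264,240), and green (317,146) and (371,141). I'll leave all of those alone.

```bash
cat > h.py <<'E'
from rig import arm
import numpy as np, cv2
def pix2w(name,uv,z,c=None):
    c=c or arm.get_calibration(name); K=np.array(c["intrinsics"]); T=np.array(c["cam_to_world"])
    d=np.array([(uv[0]-K[0,2])/K[0,0],(uv[1]-K[1,2])/K[1,1]]); s=d.copy()
    for _ in range(20): s=d/(1+c["k1"]*(s@s))
    r=T[:3,:3]@np.array([s[0],s[1],1]); o=T[:3,3]
    return o+r*(z-o[2])/r[2]
def w2pix(name,p):
    c=arm.get_calibration(name); K=np.array(c["intrinsics"]); T=np.array(c["cam_to_world"])
    q=T[:3,:3].T@(np.asarray(p)-T[:3,3]); s=q[:2]/q[2]; s=s*(1+c["k1"]*(s@s))
    return s*[K[0,0],K[1,1]]+K[:2,2]
E
python3 - <<'E'
from h import *
np.set_printoptions(precision=4,suppress=True)
im=cv2.imread("pics/top0.png")
def cr(x,y,sx,sy,f): return (x/f+sx-0.5+0.5/f, y/f+sy-0.5+0.5/f)
P={}
for n,(x,y),z in [("hub",(349,487),.098),("tip",(335,203),.098),("tall",(661,204),.107),("short",(98,190),.072)]:
    P[n]=pix2w("top",cr(x,y,320,200,8),z); print(n,P[n])
for n,(x,y),z in [("gstem",(266,289),.110),("gtip",(72,224),.106),("pipeA",(340,65),.064),("pipeB",(240,505),.064),("jar",(670,425),.085),("redend",(483,242),.04)]:
    P[n]=pix2w("top",cr(x,y,155,195,5),z); print(n,P[n])
for n,uv,z in [("nut",(359,287.5),.065),("cap",(432,194),.045),("gasket",(289,185),.005),("coupling",(145,187),.06),("pilot stem",(271,154),.04),("pilot tip",(257,154),.041),("sdr tip",(467,226),.01),("sdr",(455,290),.02)]:
    print(n,pix2w("top",uv,z))
d=lambda a,b:(np.linalg.norm((P[a]-P[b])[:2]),np.degrees(np.arctan2(*(P[a]-P[b])[[1,0]])))
print("arm",d("tip","hub"),"tall",d("tall","hub"),"short",d("short","hub"),"lever",d("gtip","gstem"),"pipe",d("pipeA","pipeB"))
for n,uv,z in [("hub",(235+344/5,235+225/5),.098),("tall",(235+627/5,235+215/5),.107),("gstem",(198,202),.11)]:
    print("side",n,pix2w("side",uv,z))
print(arm.current_tool_rot())
E
```

```text
hub [ 0.4688 -0.202   0.098 ]
tip [ 0.5603 -0.1973  0.098 ]
tall [ 0.5614 -0.3003  0.107 ]
short [ 0.5643 -0.1236  0.072 ]
gstem [0.4822 0.1975 0.11  ]
gtip [0.5134 0.3    0.106 ]
pipeA [0.6018 0.1709 0.064 ]
pipeB [0.3662 0.2168 0.064 ]
jar [ 0.415  -0.0108  0.085 ]
redend [0.5077 0.0932 0.04  ]
nut [ 0.3959 -0.1977  0.065 ]
cap [ 0.6514 -0.4021  0.045 ]
gasket [ 0.6753 -0.0081  0.005 ]
coupling [0.655  0.3865 0.06  ]
pilot stem [0.7569 0.0441 0.04  ]
pilot tip [0.756  0.0832 0.041 ]
sdr tip [ 0.5666 -0.5133  0.01  ]
sdr [ 0.3886 -0.4716  0.02  ]
arm (np.float64(0.09153570820093243), np.float64(2.9083460084109976)) tall (np.float64(0.1350506062090367), np.float64(-46.71864756999397)) short (np.float64(0.12354550247075502), np.float64(39.38781546502513)) lever (np.float64(0.10714354477720324), np.float64(73.06112762430264)) pipe (np.float64(0.2400325561272502), np.float64(-11.013284657924258))
side hub [ 0.474  -0.2004  0.098 ]
side tall [ 0.5604 -0.3011  0.107 ]
side gstem [0.476  0.1816 0.11  ]
[[-0.9611  0.2761 -0.0003]
 [ 0.2761  0.9611 -0.0008]
 [ 0.0001 -0.0009 -1.    ]]
```

```bash
cat >> h.py <<'E'
def rot(th,flip=1):
    # tool y along ccw normal of a lever at angle th (deg), z down
    t=np.radians(th); y=flip*np.array([-np.sin(t),np.cos(t),0]); z=np.array([0,0,-1.]); x=np.cross(y,z)
    return np.column_stack([x,y,z])
def pos(piv,th,r,off,z):
    t=np.radians(th); p=np.array(piv[:2])+r*np.array([np.cos(t),np.sin(t)])+off*np.array([-np.sin(t),np.cos(t)])
    return [p[0],p[1],z]
AIR=np.array([.4690,-.2015]); GAS=np.array([.4825,.1965])
E
python3 - <<'E'
from h import *
np.set_printoptions(precision=1,suppress=True)
for f in (1,-1):
    for piv,ths,r,z in ((AIR,(3,-22,-47),.055,.078),(GAS,(79,45,0,-11),.068,.089)):
        for th in ths:
            q=arm.solve_ik(pos(piv,th,r,.03,z),rot(th,f)); print(f,th,None if q is None else np.array(q))
E
```

```text
1 3 [ -24.1   32.2   96.2   -0.    51.6 -117.1]
1 -22 [-26.1  33.2  93.8  -0.   53.  -94.1]
1 -47 [-28.7  33.6  92.8  -0.   53.6 -71.7]
1 79 [  23.6   30.6   97.3   -0.    52.2 -145.4]
1 45 [  21.6   32.8   92.    -0.    55.1 -113.4]
1 0 [ 16.6  34.1  89.   -0.   56.9 -73.4]
1 -11 [ 15.2  34.1  89.1  -0.   56.8 -63.8]
-1 3 [-24.1  32.2  96.2  -0.   51.6  62.9]
-1 -22 [-26.1  33.2  93.8  -0.   53.   85.9]
-1 -47 [-28.7  33.6  92.8  -0.   53.6 108.3]
-1 79 [23.6 30.6 97.3 -0.  52.2 34.6]
-1 45 [21.6 32.8 92.  -0.  55.1 66.6]
-1 0 [ 16.6  34.1  89.   -0.   56.9 106.6]
-1 -11 [ 15.2  34.1  89.1  -0.   56.8 116.2]
```

```bash
python3 - <<'E'
from h import *
np.set_printoptions(precision=3,suppress=True)
arm.grip(0.0); print("w",arm.current_width(),arm.current_t())
arm.move_to(pos(AIR,6,.055,.040,.19),rot(6,-1))
arm.move_l(pos(AIR,6,.055,.040,.078),feed=.12)
print(arm.current_t(),arm.current_ee_pos(),arm.current_force())
for off in (.03,.021):
    arm.move_l(pos(AIR,3,.055,off,.078),rot(3,-1),feed=.05); print(off,arm.current_force())
for th in np.arange(-3,-44.1,-5.125):
    arm.move_l(pos(AIR,th,.055,.021,.078),rot(th,-1),feed=.06); print(round(th,1),arm.current_force())
im=arm.snapshot("top"); cv2.imwrite("pics/top1.png",cv2.resize(im[195:295,300:430],None,fx=6,fy=6,interpolation=cv2.INTER_CUBIC)[:,:,::-1])
im=arm.snapshot("wrist"); cv2.imwrite("pics/w1.png",im[:,:,::-1])
print(arm.current_t())
E
```

```text
w 0.00047140281905360965 1.5167
5.525 [ 0.52  -0.156  0.079] [-0.472 -0.172 -0.319]
0.03 [ 0.372  0.808 -0.052]
0.021 [1.011 0.584 0.515]
-3.0 [-0.279 -0.313 -0.708]
-8.1 [-0.092 -0.474  0.263]
-13.2 [-0.471  0.711 -0.238]
-18.4 [ 0.024  0.478 -0.365]
-23.5 [ 0.738  0.654 -0.8  ]
-28.6 [0.286 1.111 0.328]
-33.8 [ 0.251 -0.703  0.442]
-38.9 [ 0.244  0.3   -0.496]
-44.0 [0.305 1.073 0.013]
8.625
```

View pics/top1.png

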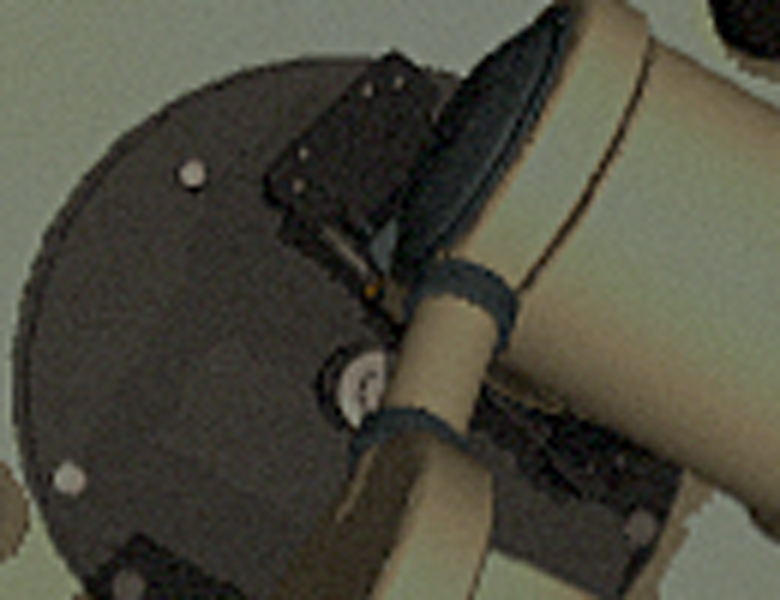

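View pics/w1.png

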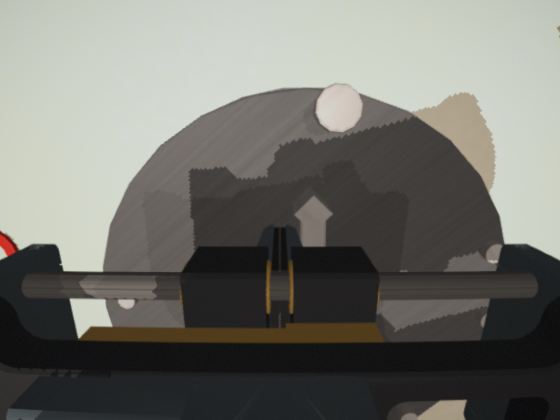

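The wrist view shows the arm's arrow end at about (313,195) and the tall head at (339,107). The arm is turning toward the tall stud and still has a little way to go. Measuring the rest.

```bash
python3 - <<'E'
from h import *
np.set_printoptions(precision=4,suppress=True)
for n,uv,z in [("tip",(313,194.5),.098),("shoulderL",(294,214),.098),("shoulderR",(332,214),.098),("tall",(339,107),.107)]:
    p=pix2w("wrist",uv,z); d=p[:2]-AIR; print(n,p,np.hypot(*d),np.degrees(np.arctan2(d[1],d[0])))
print(arm.current_ee_pos())
E
```

```text
tip [ 0.5405 -0.2638  0.098 ] 0.09485803371461127 -41.06151947775367
shoulderL [ 0.5397 -0.2499  0.098 ] 0.08563448108974545 -34.38436387553432
shoulderR [ 0.5261 -0.264   0.098 ] 0.08465755165362909 -47.56537246699923
tall [ 0.5642 -0.2995  0.107 ] 0.13663165586523685 -45.853209462242006
[ 0.5232 -0.2244  0.078 ]
```

```bash
python3 - <<'E'
from h import *
np.set_printoptions(precision=4,suppress=True)
for th in (-46.5,-49.2):
    arm.move_l(pos(AIR,th,.055,.021,.078),rot(th,-1),feed=.04)
arm.move_l(pos(AIR,-49.2,.055,.045,.078),feed=.1)
arm.move_l(pos(AIR,-49.2,.055,.045,.20),feed=.25)
im=arm.snapshot("wrist"); cv2.imwrite("pics/w2.png",im[:,:,::-1])
c=arm.get_calibration("wrist"); np.save("w2T.npy",c["cam_to_world"])
arm.move_to(pos(GAS,90,.068,.045,.20),rot(80,-1))
im=arm.snapshot("top"); cv2.imwrite("pics/top2f.png",im[:,:,::-1]); cv2.imwrite("pics/top2.png",cv2.convertScaleAbs(cv2.resize(im[200:275,320:420],None,fx=8,fy=8,interpolation=cv2.INTER_CUBIC)[:,:,::-1],alpha=1.8))
print(arm.current_t())
E
```

```text
12.0417
```

View pics/top2.png

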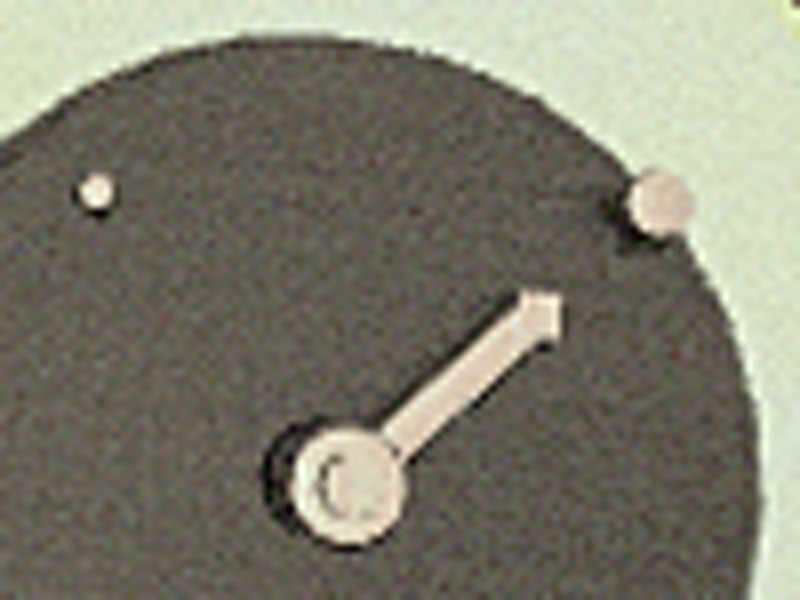

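View pics/w2.png

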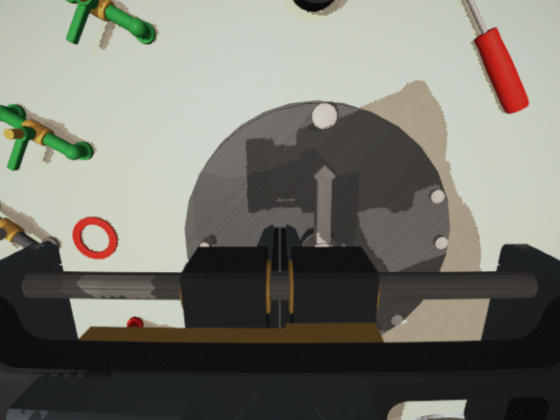

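View pics/top2f.png

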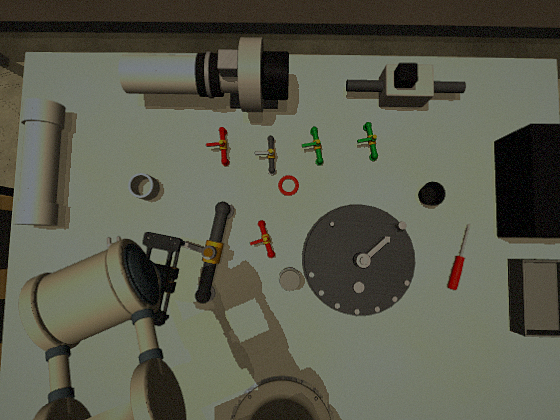

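The arm's apex is now at about (561,293) in the crop, in line between the hub (349,487) and the tall head (661,204). I'll put a number on the error.

```bash
python3 - <<'E'
from h import *
np.set_printoptions(precision=4,suppress=True)
f=lambda x,y:(x/8+320-.4375,y/8+200-.4375)
tip=pix2w("top",f(561,294),.098);tall=pix2w("top",f(661,204),.107);hub=pix2w("top",f(349,487),.098)
c=dict(arm.get_calibration("wrist"));c["cam_to_world"]=np.load("w2T.npy")
tw=pix2w("wrist",(325,166),.098,c);lw=pix2w("wrist",(324.5,116),.107,c); bw=pix2w("wrist",(323,225),.098,c)
def yerr(h,t,s):
    u=(t-h)[:2];u/=np.hypot(*u);d=(s-h)[:2];return u[0]*d[1]-u[1]*d[0]
print(tip,np.hypot(*(tip-hub)[:2]),"top y err mm",1e3*yerr(hub,tip,tall))
print(tw,lw,"wrist w/ top hub",1e3*yerr(hub,tw,lw),"bar line",1e3*yerr(bw,tw,lw), np.hypot(*(tw-hub)[:2]))
E
```

```text
[ 0.5321 -0.2705  0.098 ] 0.0932554927698194 top y err mm 1.2958816713442567
[ 0.5328 -0.269   0.098 ] [ 0.5632 -0.2992  0.107 ] wrist w/ top hub 1.1354934513083947 bar line 3.0876299687537108 0.09267453954466726
```

```bash
python3 - <<'E'
from h import *
np.set_printoptions(precision=2,suppress=True)
arm.move_l(pos(GAS,77,.068,.045,.20),rot(77,-1),feed=.15)
arm.move_l(pos(GAS,77,.068,.045,.089),feed=.15)
print(arm.current_t(),arm.current_ee_pos(),arm.current_force())
arm.move_l(pos(GAS,74,.068,.019,.089),rot(74,-1),feed=.05); print(arm.current_force())
for th in np.arange(68,-8.1,-5.4286):
    arm.move_l(pos(GAS,th,.068,.019,.089),rot(th,-1),feed=.08); print(round(th,1),arm.current_force())
im=arm.snapshot("wrist"); cv2.imwrite("pics/w3.png",im[:,:,::-1])
im=arm.snapshot("top"); cv2.imwrite("pics/top3.png",im[:,:,::-1])
print(arm.current_t())
E
```

```text
13.2083 [0.45 0.27 0.09] [0.14 0.62 0.47]
[-0.6   0.09 -0.71]
68.0 [ 0.42 -0.68  0.14]
62.6 [-0.4  -0.58 -0.17]
57.1 [-0.02  0.02  0.08]
51.7 [ 0.03 -1.2   0.41]
46.3 [-0.05  0.19  0.24]
40.9 [ 0.02 -0.67 -0.38]
35.4 [ 1.06 -0.2   0.12]
30.0 [ 0.14  0.26 -0.24]
24.6 [-0.32 -0.06  0.46]
19.1 [ 0.59 -0.5  -0.1 ]
13.7 [ 0.12 -0.5   0.69]
8.3 [-1.29  0.89  0.37]
2.9 [-0.35  0.54 -0.15]
-2.6 [ 0.81 -0.18  0.51]
-8.0 [-0.38  0.51 -0.64]
17.8083
```

View pics/w3.png

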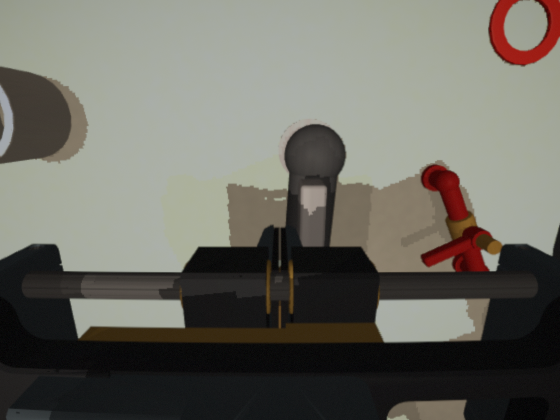

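View pics/top3.png

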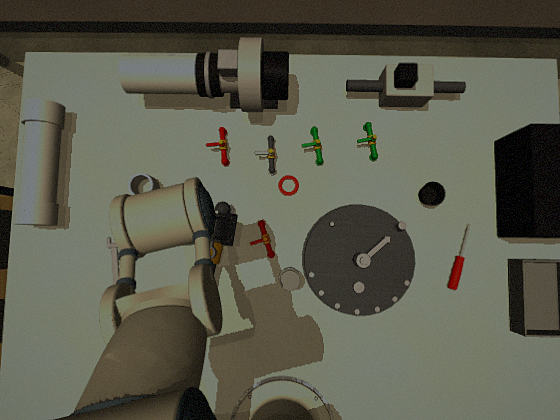

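The lever now lies over the pipe, with its end at about (314,186) and the pipe's riser at (315,153). I'll measure the angle, then press it gently up to the stop.

```bash
python3 - <<'E'
from h import *
np.set_printoptions(precision=2,suppress=True)
def m(n):
    t=pix2w("wrist",n,.106); d=t[:2]-GAS; return t,np.hypot(*d),np.degrees(np.arctan2(d[1],d[0]))
print(m((314,186)))
for th in np.arange(-9,-18,-1.):
    arm.move_l(pos(GAS,th,.068,.019,.089),rot(th,-1),feed=.03); F=arm.current_force(); 
    n=F@np.r_[-np.sin(np.radians(th)),np.cos(np.radians(th)),0]; print(th,F,n)
    if n>8: break
im=arm.snapshot("wrist"); cv2.imwrite("pics/w4.png",im[:,:,::-1])
np.save("w4T.npy",arm.get_calibration("wrist")["cam_to_world"]); print(arm.current_t())
E
```

```text
(array([0.59, 0.18, 0.11]), np.float64(0.11198247737713216), np.float64(-6.765870548641945))
-9.0 [-1.1   2.17  0.1 ] 1.9712210609696414
-10.0 [-0.24  2.85 -0.26] 2.7694130568819677
-11.0 [-0.3   2.96 -0.38] 2.847653409245462
-12.0 [-0.93  5.05 -1.01] 4.745582242961311
-13.0 [-1.22  8.43 -0.42] 7.942044500477722
-14.0 [-1.86 12.08 -0.7 ] 11.275526422465534
19.3583
```

View pics/w4.png

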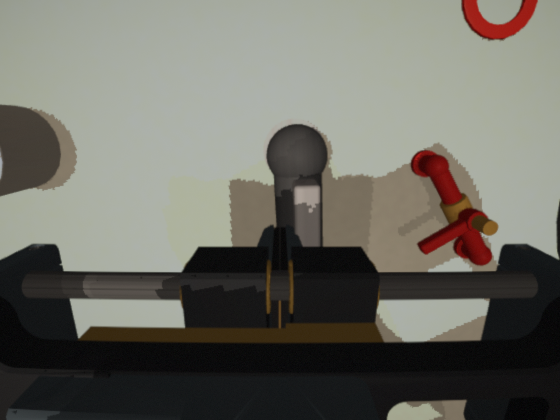

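The force rose to 11 N, so the lever is at its stop. Next I'll back off, lift, park clear and check.

```bash
python3 - <<'E'
from h import *
arm.move_l(pos(GAS,-13,.068,.045,.089),feed=.06)
arm.move_l(pos(GAS,-13,.068,.045,.22),feed=.2)
im=arm.snapshot("wrist"); cv2.imwrite("pics/w5.png",im[:,:,::-1]); np.save("w5T.npy",arm.get_calibration("wrist")["cam_to_world"])
arm.move_joints([68.497, 28.281, 77.091, -0, 74.628, 60])
im=arm.snapshot("top"); cv2.imwrite("pics/top5.png",im[:,:,::-1])
cv2.imwrite("pics/g5.png",cv2.resize(im[195:307,155:300],None,fx=5,fy=5,interpolation=cv2.INTER_CUBIC)[:,:,::-1])
cv2.imwrite("pics/d5.png",cv2.convertScaleAbs(cv2.resize(im[200:275,320:420],None,fx=8,fy=8,interpolation=cv2.INTER_CUBIC)[:,:,::-1],alpha=1.8))
a=cv2.imread("pics/top0.png"); d=cv2.absdiff(a,im[:,:,::-1].copy()).max(2); cv2.imwrite("pics/diff.png",cv2.convertScaleAbs(d,alpha=3))
print(arm.current_t(),arm.current_ee_pos(),arm.current_force())
E
```

```text
22.8167 [0.17356608 0.60042457 0.21390618] [ 0.35992831 -0.79119861  0.16510178]
```

View pics/g5.png

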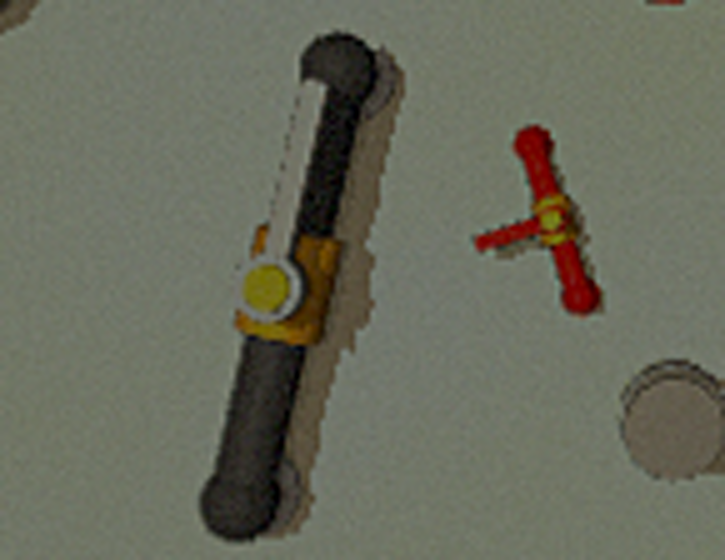

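View pics/d5.png

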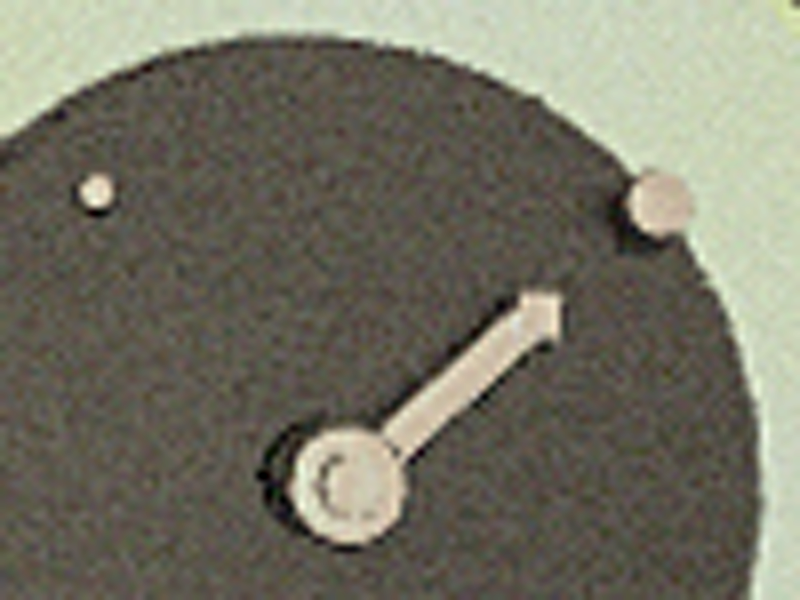

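View pics/diff.png

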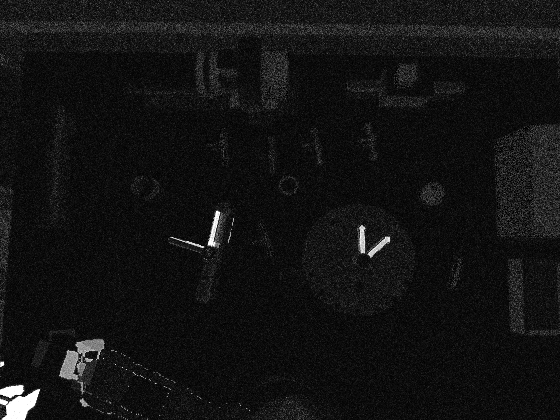

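View pics/top5.png

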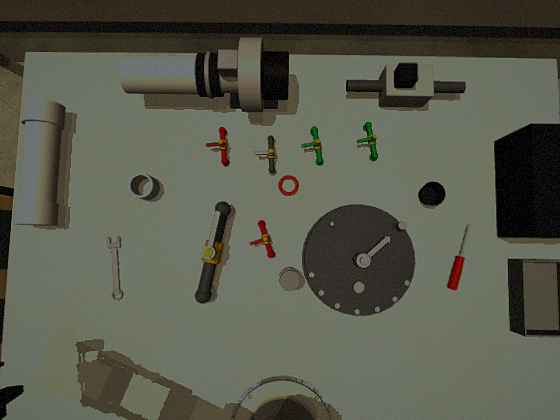

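```bash
python3 - <<'E'
from h import *
f=lambda x,y:(x/5+155-.4,y/5+195-.4)
s=pix2w("top",f(266,289),.110);t=pix2w("top",f(314,82),.106);d=(t-s)[:2]
print(np.hypot(*d),np.degrees(np.arctan2(d[1],d[0])),"pipe -11.0")
ok=abs(np.degrees(np.arctan2(d[1],d[0]))+11)<4
print(ok)
if ok: arm.sign_off(); print(arm.current_t())
E
```

```text
0.10894943678052921 -10.796595414294652 pipe -11.0
True
the job is handed in; nothing more can be done
the job is handed in; nothing more can be done
```

The job is done and handed in. The robot's clock read about 23 s at the last reading before hand-in, against the 58 s limit.

- **Damper arm:** I pushed it round with closed fingertips in two stages until it pointed at the tall stud. The top camera puts the stud about 1.3 mm off the arm's centre line and the wrist camera 1.1 to 3.1 mm; the limit is 12 mm. The arm was unchanged in the last picture.
- **Large gas cock:** I then pushed the lever clockwise until the force rose to 11 N at its stop. After I backed away, it measured -10.8° against the pipe's -11.0°, so it lies in line with the pipe.
- **Everything else:** Comparing the first and last top pictures, only the damper arm, the gas lever, their shadows and the robot had changed. The pilot cock, its look-alikes and the loose things look untouched. The robot is parked clear, with about zero force on the tool.

Two checks did not agree:
- **Side camera on the gas stem:** a rough pixel I picked in the side view put the stem about 16 mm from where the top view did. I went with the top view because the pipe's midpoint and the lever's length supported it.
- **Damper contact offset:** the first push left the arm about 3° short of the commanded angle, so the finger offset I had assumed was slightly too large. The second stage corrected this.

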